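# Clamp a pulley on the flat of its shaft

### The arm

A 6-joint arm with a two-finger parallel gripper is mounted at the origin on a cart in front of the work surface, level with it; the furniture and walls round the work are solid. World frame = base frame: x ahead of the robot, y to its left, z up, the work surface at z = 0. Lengths are in m, angles in rad, forces in N, time in s.
With the tool pointing down it reaches from about 0.3 to 0.775 m from the base axis. Payload 14.6 kg.
Tool frame: the origin (TCP) lies between the finger pads; the fingertips stand 25 mm ahead of it and the grasp point (between the pads) lies 6 mm ahead of it; y points along the fingers, x is the direction in which the jaws open and shut, and the axes are right-handed (so a half turn about y gives the same grasp; the last joint's range is limited). The gripper opens to 85 mm and grips with 20 to 120 N. Pads are 22 mm wide; open, the fingers measure 114 mm over their backs; the gripper's body (76 mm by 85 mm) begins 54 mm behind the grasp point. The pads swing forward as they close: fully open they stand 13 mm farther back than shut.
Start: joints at [1.159, 0.3, 1.521, -0, 1.321, -0.067], TCP at [0.186, 0.518, 0.256] pointing down, gripper open.
Joint ranges: [-3.03, 3.03], [-0.79, 2.21], [0.23, 2.52], [-1.04, 4.18], [0, 3.07], [-2.55, 2.55]. Speed limits (rad/s): [2.22, 2.22, 2.57, 3.14, 3.14, 3.14].

### API

Orientations are given as a rotation vector (axis times angle).
In Python, from workcell import bot gives the robot as it stands. The module is installed in compiled form; this text tells all that it offers.
- The arm moves only by the shell command python3 -m creep 'ROWS' [FORCE]. ROWS is JSON, a list of rows, each a list of 3 entries, a list of its own where there are three numbers: the shift along the tool's x, y, z in mm, then the turn, a rotation vector about the tool's x, y, z in degrees, then the finger opening in mm, from 0 to 85.4. In form: [[[dx, dy, dz], [wx, wy, wz], hand], ...]. A call has exactly 8 rows; each row shifts and turns the pose as measured when the row begins, along the tool's axes as they then stand; what a row does not reach is not made up. A row lasts 1/8 s, in which the tool goes at most 62.5 mm and 10.7 degrees, less where a joint would pass 70% of its speed; a pose out of reach is approached as far as the arm can. A call with a gripper value outside its range is refused whole. The fingers move at their own pace and stop on an object; FORCE is the grip in N (left out, the last holds). Time passes only in rows, so rows that do not move let the fingers close, or fill a call up. It gives the time, the measured TCP pose, the force and the opening at its end, in the units of the state.
- bot.get_obs(): the state, without advancing time (a new reading comes with each control period).
- bot.camera(name): name is "side" or "top" or "wrist"; returns (picture, depth): 420x560x3 uint8, blue, green, red; 420x560 float32, m along the optical axis (not along the pixel's ray), 0 where there is no reading.
- bot.camera_model(name): a dict with "fx", "fy", "cx", "cy" (pixels), "R" (3x3) and "t" (3): a world point X has camera coordinates R X + t; the wrist camera has in their place "tool_from_camera" (4x4, takes a point from camera to tool coordinates, whose origin is the TCP and whose axes are the tool frame's). Camera axes: x right, y down, z forward; pixel columns grow to the right and rows downward; lengths in m; the calibration is good to about 2 mm. A picture is of the moment at which its call begins: read the wrist's pose just before it. camera_model takes no time and is no camera call.
- bot.sign_off(): hands the job in, once; it reports no verdict.
The state is a dict: "clock": time; "q": joint angles; "qvel": joint speeds; "joint_torque": joint torques, N m; "eef_pos": TCP position; "eef_rot": TCP orientation; "contact_force": force on the tool from outside, world axes, zero at the start; "moment": the same for the moment, N m; "grip_width": finger opening in m.
Only numpy, scipy, OpenCV 4.12 (cv2) and the standard library are available. Lean on these libraries where they do the work, as an engineer would, in place of code of your own. Each camera call takes 0.05 s, during which the arm holds its last target. There are 200 camera calls.

### The job

Turn the shaft by its crank until its flat faces straight up at the clamp screw in the pulley hub. Then take the red T-handled hex key from its wooden block, seat it in the screw and turn it clockwise until the screw is firmly nipped up on the flat, without over-tightening it, and leave the key standing in the screw. Leave the other things on the bench where they are.

Things in the scene. Friction and masses are not known exactly. Their poses are not given: they have to be found in the camera images.
- shaft (a joint): Turn of the steel shaft about its level axis (rad). 0: its flat and its crank arm point straight up, the flat square to the clamp screw; positive: crank leaned over to the hub's -x (near) side. Range -0.5 to 1.4. It turns stiffly (about 0.15 N m) and stays where left; the screw's pad, coming down on the flat, squares up the last few degrees.
- crank_pin (a point): Middle of the black crank pin: a level rod 12 mm thick and 46 mm long, parallel to the shaft (the hub's y axis), 50 mm from the shaft axis at the end of the crank arm, which is on its -y side; about 22 mm of pin lie free on either side of this point. The pin is fixed to the arm and swings with the shaft.
- hub: Aluminium hub (60 mm diameter, 34 mm long) of a dark belt pulley (80 mm diameter, 17 to 37 mm on the +y side), pinned to the blue bearing stand: it cannot turn. Origin: on the shaft axis, 58 mm above the bench, straight under the screw. Its y axis is the shaft axis and points to the crank (pin middle at y = 102 mm), z is up.
- screw_mouth (a point): Centre of the mouth of the clamp screw's hex socket as found, 50 mm above the hub's origin. The screw stands upright in the hub, its round steel head 33 mm in diameter; socket 17.8 mm across flats, 14 mm deep, open upwards. Which way the hexagon points is not measured: look or feel. Clockwise from above tightens; it runs down 3 mm per radian.
- flat: Shaft part (30 mm diameter) with the flat, seen between hub and bearing. Origin: the hub's; z: the flat's normal. The screw runs freely (friction 0.1 N m, hardly felt when turning stops), meets the flat after 0.75 to 0.85 rad, then the torque climbs by 0.007 N m per 0.01 rad: tight once risen by 0.08 to 0.18 N m, over-tight from about 0.24. It stays where left.
- key: Hex key, upright in its block: steel hexagon 17 mm across flats, red T handle, about 0.18 kg. Origin: centre of its lower tip. One pair of flats faces along its x axis. The lowest 4.5 mm taper to 12 mm across flats. The hexagon reaches 80 mm above the origin; the handle is a bar, 90 mm along x, 21 mm along y, 32 mm high, centred 105 mm above the origin.
- key_block: Fixed wooden block 75 x 75 x 45 mm; origin under its centre. The key stands loose in its middle hole, 22 mm wide, 35 mm deep (its floor 10 mm above the bench).
- nut_jar: Bystander: glass jar with red lid, 51 mm diameter, 72 mm high; origin under its centre.
- pliers: Bystander: red-handled pliers lying flat, 160 mm long, 53 mm wide, 11 mm high; origin under the middle.
- sanding_block: Bystander: brown cork sanding block, 46 x 86 x 27 mm; origin under its centre.
Not all that is in view belongs to the job. Several things have the shape of the key; the one meant has the colours described above.

How it is judged:
On the way, in this order (a step that is already met when the one before it is completed fails the run):
1. the shaft is turned so that its flat faces the screw, and rests so (value of joint shaft between -0.1 and 0.1 rad and velocity of joint shaft between -0.1 and 0.1 rad/s), for 0.3 s.
2. the key is seated in the screw (z of key in the frame of hub below 0.041 m and horizontal distance between key and screw_mouth below 0.004 m and angle between key's own z axis and vertical below 0.2 rad), for 0.2 s.
3. the screw is tight on the flat (contact force between hub and flat above 15 N and value of joint shaft between -0.08 and 0.08 rad), for 0.2 s.
At the end, for the whole second after the job is handed in: The screw's pad presses on the flat with more than 15 N, the shaft is within 0.08 rad of flat-up, and the key stands at rest in the screw: tip at least 9 mm below the mouth as found, within 4 mm of its axis, leaning less than 0.2 rad (all of step 2 and all of step 3 and linear speed of key below 0.02 m/s); the robot touches nothing.
It fails at once if the screw is over-tightened: its pad presses on the shaft with more than 90 N (contact force between hub and flat above 90 N).
It fails at once if the screw is tightened on the round of the shaft (contact force between hub and flat above 8 N and value of joint shaft above 0.3 rad).
It fails at once if the nut jar is moved more than 3 cm (distance of nut_jar from where it was at the start of the episode above 0.03 m).
It fails at once if the sanding block is moved more than 3 cm (distance of sanding_block from where it was at the start of the episode above 0.03 m).
It fails at once if the pliers are moved more than 3 cm (distance of pliers from where it was at the start of the episode above 0.03 m).
It also fails if it takes over 72 s, if anything falls off the work surface, if the arm or the gripper's body presses on something with over 40 N, if the wrist force passes 120 N, or if a joint passes its speed limit or range.

## Working session

There is one attempt and no reset: what is moved stays moved. The work goes in short steps, Python scripts to look and compute and a shell command to move; the robot and the scene stay as the last step left them, time stands still between calls to the robot, and variables do not carry over. Pictures are saved under pics/ and viewed, about 8 in all and at most 12, crops included, and the job is handed in when it is done.

```bash
mkdir -p pics; cat > h.py <<'E'
import numpy as np, cv2
from scipy.spatial.transform import Rotation as Ro
from workcell import bot
def grab(n):
    o=bot.get_obs(); im,d=bot.camera(n); m=bot.camera_model(n)
    v,u=np.mgrid[:420,:560]
    P=np.stack([(u-m["cx"])/m["fx"]*d,(v-m["cy"])/m["fy"]*d,d],-1)
    if n=="wrist":
        T=np.array(m["tool_from_camera"]); P=P@T[:3,:3].T+T[:3,3]
        P=P@Ro.from_rotvec(o["eef_rot"]).as_matrix().T+np.array(o["eef_pos"])
    else: P=(P-np.array(m["t"]))@np.array(m["R"])
    P[d==0]=np.nan
    return im,d,P
def st():
    o=bot.get_obs(); print({k:np.round(o[k],4).tolist() for k in("clock","eef_pos","eef_rot","contact_force","moment","grip_width","q")}); print(Ro.from_rotvec(o["eef_rot"]).as_matrix().round(3).tolist()); return o
E
python3 - <<'E'
from h import *
st()
for n in("top","side"):
    im,d,P=grab(n); cv2.imwrite(f"pics/{n}0.png",im); np.save(n+"0.npy",P); m=bot.camera_model(n); print(n,m["fx"],np.round(m["R"],2).tolist(),np.round(m["t"],3))
E
```

```text
{'clock': 0.0, 'eef_pos': [0.1858, 0.5174, 0.2557], 'eef_rot': [-1.3535, -0.9508, 0.9525], 'contact_force': [-0.7544, -0.4628, -0.7221], 'moment': [-0.0383, 0.0036, -0.0091], 'grip_width': 0.0857, 'q': [1.1594, 0.3005, 1.5216, 0.0, 1.3207, -0.0666]}
[[0.338, -0.0, -0.941], [0.941, -0.001, 0.338], [-0.001, -1.0, 0.0]]
top 523.7002889017509 [[0.02, -1.0, 0.01], [-0.98, -0.02, -0.18], [0.18, -0.01, -0.98]] [-0.061  0.504  1.431]
side 477.7636173250317 [[0.93, -0.37, 0.02], [-0.22, -0.59, -0.78], [0.3, 0.72, -0.63]] [-0.492  0.184  1.229]
```

View pics/top0.png

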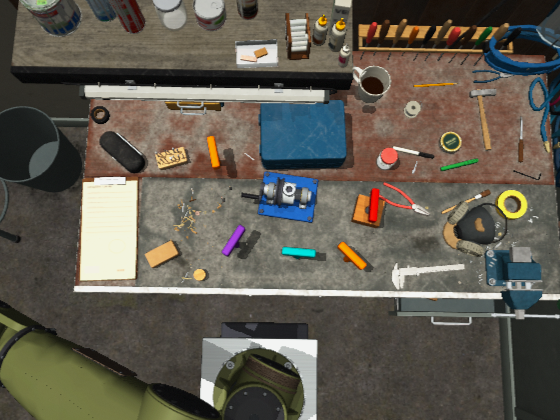

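View pics/side0.png

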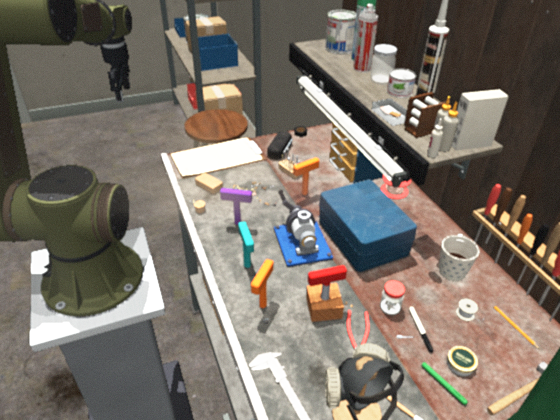

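Seen in the top view: T-shapes are purple (235,240), orange (213,152), cyan (299,253), orange (351,255) and red (374,205). Only the red one stands in a wooden block, so it is the key; the hub is at (289,190) with the crank to its left at (250,196). I'll confirm with an enlarged crop and measure.

```bash
python3 - <<'E'
from h import *
im=cv2.imread("pics/top0.png"); P=np.load("top0.npy")
cv2.imwrite("pics/crop1.png",cv2.resize(im[150:250,235:425],None,fx=4.2,fy=4.2,interpolation=cv2.INTER_CUBIC))
hsv=cv2.cvtColor(im,cv2.COLOR_BGR2HSV)
def rep(n,m):
    X=P[m]; X=X[~np.isnan(X[:,0])]; 
    r=cv2.minAreaRect((X[:,:2]*1000).astype(np.float32)); print(n,len(X),X.mean(0).round(4),np.percentile(X[:,2],[5,50,95]).round(3),np.round(r[0],1),np.round(r[1],1),round(r[2],1))
box=np.zeros(im.shape[:2],bool)
b=box.copy(); b[180:235,345:395]=1
red=((hsv[...,0]<6)|(hsv[...,0]>174))&(hsv[...,1]>180)
rep("key",b&red&(P[...,2]>.11))
rep("block",b&(P[...,2]>.035)&(P[...,2]<.055))
b=box.copy(); b[165:230,235:325]=1
rep("stand",b&(hsv[...,0]>100)&(hsv[...,0]<125)&(hsv[...,1]>150)&(P[...,2]<.03))
rep("screw",b&(P[...,2]>.095))
rep("pin",b&(P[...,2]>.02)&(np.mgrid[:420,:560][1]<257))
np.set_printoptions(linewidth=250)
print((P[172:214:2,238:320:3,2]*1000).round())
for uv in((388,158),(395,195),(408,200),(302,105),(302,165),(345,140)): print(uv,P[uv[1],uv[0]].round(3))
E
```

```text
key 271 [ 0.5077 -0.2979  0.1292] [0.122 0.129 0.135] [ 509.7 -298.9] [21.3 91. ] 85.0
block 488 [ 0.5082 -0.293   0.0447] [0.038 0.045 0.05 ] [ 509.7 -299.1] [75.9 77.1] 76.3
stand 1412 [ 0.5471 -0.0777  0.0121] [0.006 0.012 0.019] [568.8 -80.3] [172.8 167.5] 83.4
screw 274 [ 0.5307 -0.0161  0.1049] [0.096 0.103 0.121] [522.1  11.3] [ 89.  197.1] 38.6
pin 109 [0.5026 0.0444 0.1069] [0.094 0.103 0.123] [488.4  42.5] [ 42.6 107.6] 83.6
[[ -1.  -0.   2.  -5.  -1.  -2.   3.  -1.  -1.  16.  11.  11.  -1.   2.   1.  -1.   2.   3.  -6.   6.   1.   2.  -0.   0.  -1.  -1.  -1.   0.]
 [  6.   2.  -4.  -2.  -7.  -3.   3.   3.  -4.   8.  14.  13.  19.  15.  10.   9.  15.   5.   7.  -4.  -2.   1.   2.  -0.  -2.   2.  -2.  -4.]
 [ -1.   5.  -0.   0.   3.   1.  -2.   4.  -0.  22.   9.  12.   9.   9.   9.  13.  10.  14.   7.   8.  12.  -0.   3.   0.  -0.  -0.   2.  -4.]
 [ -0.   1.  -1.  -2.   5.  -3.   2.  -1.   2.  17.  15.   8.  17.  81.  15.  85.   7.  13.  10.  13.  17.  19.  11.  19.  12.   8.  -6.  -1.]
 [  3.   6.  -1.   2.   0.  -1.   0.   2.   2.   9.  15.  10.  12.  89.  74.  84.   5.  1
[... 1846 characters left out ...]
  16.   7.  10.  12.   3.  16.  35.  21.  16.  11.  10.   5.   6.]
 [  3.  -1.  -3.   9.   6.   2.   0.  15.  14.   8.  14.   7.  12.  15.  12.  15.  12.  12.   7.  14.   7.  18.  24.  18.   6.  10.   1.   6.]
 [  5.   4.  -1.  -3.  -2.   3.  -2.  14.  14.  15.  12.   8.  16.  11.   6.  10.  12.  14.  12.  16.  16.  18.  16.   7.  10.   9.   3.  -3.]
 [  1.   0.   1.   2.   4.  10.  -0.  12.  12.  13.  11.   4.  14.  10.  11.   6.  16.  10.  10.  10.  11.  13.  11.   7.  12.   8.  -6.   1.]]
(388, 158) [ 0.654 -0.351  0.074]
(395, 195) [ 0.564 -0.386 -0.002]
(408, 200) [ 0.548 -0.423  0.004]
(302, 105) [ 0.795 -0.106  0.103]
(302, 165) [ 0.637 -0.11   0.043]
(345, 140) [ 0.691 -0.225  0.114]
```

View pics/crop1.png

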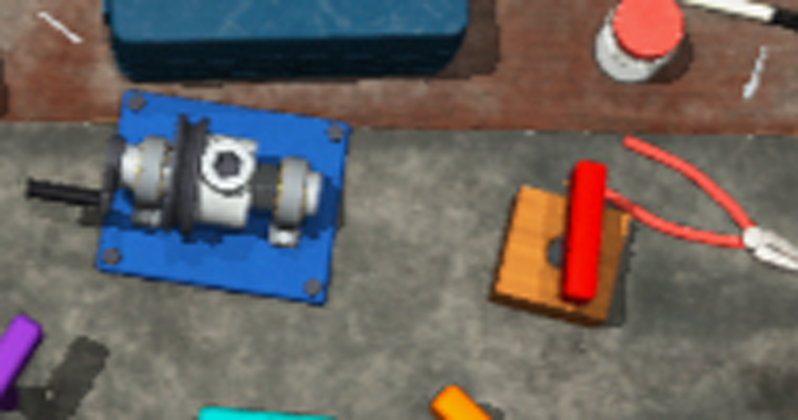

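```bash
cat >> h.py <<'E'
def cast(n,u,v,z):
    m=bot.camera_model(n);R=np.array(m["R"]);t=np.array(m["t"])
    d=R.T@np.array([(u-m["cx"])/m["fx"],(v-m["cy"])/m["fy"],1]);c=-R.T@t
    return c+d*(z-c[2])/d[2]
E
python3 - <<'E'
from h import *
f=lambda u,v,z:cast("top",235+(u+.5)/4.2-.5,150+(v+.5)/4.2-.5,z).round(4)
C=[f(*p,.012) for p in((128,90),(350,128),(325,303),(97,268))]; print(C,np.mean(C,0))
for a,b in((0,1),(3,2)):
    d=C[a]-C[b];print("yaw of y axis",np.degrees(np.arctan2(-d[0],d[1])))
d=C[0]-C[3];print(np.degrees(np.arctan2(d[1],d[0])))
print("screw",f(228,163,.108)); print("pin end, root",f(28,189,.096),f(100,196,.096))
B=[f(*p,.045) for p in((524,184),(631,218),(604,325),(490,298))];print(np.mean(B,0))
P=np.load("top0.npy");X=P[165:230,235:259].reshape(-1,3);X=X[(X[:,2]>.085)];print(len(X),np.median(X,0),X[:,1].max(),X[:,1].min(), np.cov(X.T))
E
```

```text
[array([ 0.6249, -0.0042,  0.012 ]), array([ 0.6008, -0.1589,  0.012 ]), array([ 0.4775, -0.1424,  0.012 ]), array([0.4988, 0.0142, 0.012 ])] [ 0.5505   -0.072825  0.012   ]
yaw of y axis -8.854671597256866
yaw of y axis -7.745572694571488
-8.301779350853774
screw [ 0.5527 -0.0723  0.108 ]
pin end, root [0.5355 0.0573 0.096 ] [0.5318 0.0104 0.096 ]
[ 0.5073 -0.2996  0.045 ]
120 [0.52948337 0.04575629 0.10208202] 0.06964225955995608 0.01124933676905366 [[ 1.76138907e-03 -4.06311752e-04 -3.81074946e-04]
 [-4.06311752e-04  2.68510896e-04  1.00504388e-04]
 [-3.81074946e-04  1.00504388e-04  9.61793841e-05]]
```

The crop confirms the red T key upright in the wooden block (bar at crop (585,230)). The hub's screw is at crop (228,163), and the crank pin, leaned toward the near side, is at crop (28–100,190). From these I get hub ≈ (0.553,−0.072), yaw −8.3°, and shaft ≈ 0.75 rad.

```bash
cat >> h.py <<'E'
def plan(p,yaw,n=8):
    "print n rows toward TCP p with tool y down and tool x at yaw deg"
    o=bot.get_obs();p0=np.array(o["eef_pos"]);R0=Ro.from_rotvec(o["eef_rot"])
    c,s=np.cos(np.radians(yaw)),np.sin(np.radians(yaw))
    R1=Ro.from_matrix(np.array([[c,0,-s],[s,0,c],[0,-1,0]]))
    w=(R0.inv()*R1).as_rotvec(); d=(np.array(p)-p0)/n*1000
    for k in range(n):
        Rk=R0*Ro.from_rotvec(w*k/n); print(Rk.inv().apply(d).round(1).tolist(),np.degrees(w/n).round(2).tolist())
E
python3 -c "
from h import *
plan((.534,.038,.25),-8.3,11)"
```

```text
[-30.3, 0.6, -44.5] [0.0, 7.14, -0.0]
[-24.6, 0.5, -47.9] [0.0, 7.14, -0.0]
[-18.4, 0.5, -50.6] [0.0, 7.14, -0.0]
[-12.0, 0.5, -52.5] [0.0, 7.14, -0.0]
[-5.3, 0.5, -53.6] [0.0, 7.14, -0.0]
[1.4, 0.5, -53.8] [0.0, 7.14, -0.0]
[8.0, 0.5, -53.3] [0.0, 7.14, -0.0]
[14.6, 0.5, -51.9] [0.0, 7.14, -0.0]
[20.9, 0.5, -49.6] [0.0, 7.14, -0.0]
[26.9, 0.5, -46.6] [0.0, 7.14, -0.0]
[32.5, 0.5, -42.9] [0.0, 7.14, -0.0]
```

```bash
python3 -m creep '[[[-30,0,-44],[0,7,0],85],[[-25,0,-48],[0,7,0],85],[[-18,0,-51],[0,7,0],85],[[-12,0,-52],[0,7,0],85],[[-5,0,-54],[0,7,0],85],[[1,0,-54],[0,7,0],85],[[8,0,-53],[0,7,0],85],[[15,0,-52],[0,7,0],85]]' 20
python3 -c "
from h import *
plan((.534,.038,.20),-8.3,6)"
```

```text
clock: 1.1
eef_pos: [0.4429, 0.159, 0.2543]
eef_rot: [-1.567, -0.173, 0.177]
contact_force: [0.0, 1.0, -0.2]
grip_width: 0.0847
[10.4, 9.1, -23.0] [0.03, 3.52, -0.02]
[11.8, 9.1, -22.3] [0.03, 3.52, -0.02]
[13.1, 9.1, -21.6] [0.03, 3.52, -0.02]
[14.4, 9.1, -20.7] [0.03, 3.52, -0.02]
[15.6, 9.0, -19.8] [0.03, 3.52, -0.02]
[16.8, 9.0, -18.8] [0.03, 3.52, -0.02]
```

```bash
python3 -m creep '[[[10,9,-23],[0,3.5,0],50],[[12,9,-22],[0,3.5,0],50],[[13,9,-22],[0,3.5,0],50],[[14,9,-21],[0,3.5,0],50],[[16,9,-20],[0,3.5,0],50],[[17,9,-19],[0,3.5,0],50],[[0,0,0],[0,0,0],50],[[0,0,0],[0,0,0],50]]' 20
python3 - <<'E'
from h import *
st(); im,d,P=grab("wrist"); cv2.imwrite("pics/w1.png",im); np.save("w1.npy",P)
print(np.round(bot.camera_model("wrist")["tool_from_camera"],3).tolist())
E
```

```text
clock: 2.1
eef_pos: [0.5356, 0.0291, 0.1966]
eef_rot: [-1.571, 0.132, -0.122]
contact_force: [-0.3, 0.5, 0.4]
grip_width: 0.05
{'clock': 2.1, 'eef_pos': [0.5356, 0.0291, 0.1966], 'eef_rot': [-1.5708, 0.1317, -0.1218], 'contact_force': [-0.2832, 0.5004, 0.4244], 'moment': [0.0112, -0.0122, 0.0091], 'grip_width': 0.05, 'q': [-0.0126, 0.3298, 1.6264, -0.0035, 1.1919, 0.15]}
[[0.987, -0.007, 0.161], [-0.161, -0.003, 0.987], [-0.006, -1.0, -0.004]]
[[1.0, -0.001, -0.0, -0.001], [0.0, -0.284, 0.959, -0.117], [-0.001, -0.959, -0.284, 0.072], [0.0, 0.0, 0.0, 1.0]]
```

View pics/w1.png

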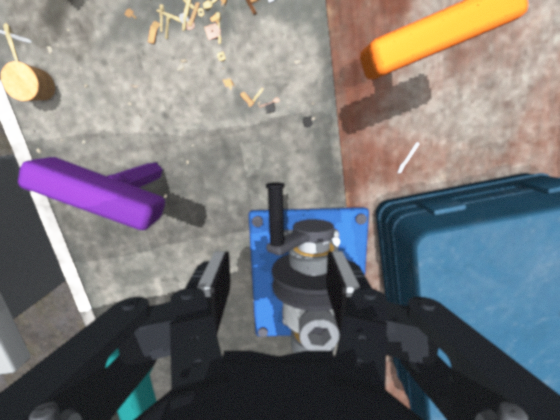

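Wrist view: the pin runs (276,185)–(277,245), the screw head is at (319,333) with its hexagon visible, and the pin lies centred between the open fingers.

```bash
cat >> h.py <<'E'
def wcast(u,v,z,o=None):
    o=o or bot.get_obs(); m=bot.camera_model("wrist");T=np.array(m["tool_from_camera"])
    R=Ro.from_rotvec(o["eef_rot"]).as_matrix();c=R@T[:3,3]+o["eef_pos"]
    d=R@T[:3,:3]@np.array([(u-m["cx"])/m["fx"],(v-m["cy"])/m["fy"],1])
    return c+d*(z-c[2])/d[2]
E
python3 - <<'E'
from h import *
o=bot.get_obs()
e,r,s=wcast(276,188,.096),wcast(277.5,245,.096),wcast(319,334,.108)
print(e,r,s)
h=np.array([np.sin(np.radians(8.3)),np.cos(np.radians(8.3))]);hx=np.array([h[1],-h[0]])
for q in(e,r):print("rel hub y,x",(q-s)[:2]@h,(q-s)[:2]@hx)
P=np.load("w1.npy")
for v in(190,205,220,235):print(P[v,271:283:3].round(3).tolist())
print(P[315:350:5,300:340:5,2].round(3))
g=(e+r)/2; g[:2]+=h*.003; print(g); plan((g[0],g[1],.100),-8.3,4)
E
```

```text
[0.53607269 0.05420897 0.096     ] [0.52972102 0.00871622 0.096     ] [ 0.55144946 -0.06963289  0.108     ]
rel hub y,x 0.12032498228602231 -0.03309304999587513
rel hub y,x 0.07439183673195693 -0.03281103549731908
[[0.532, 0.054, 0.1], [0.535, 0.054, 0.1], [0.537, 0.053, 0.099], [0.539, 0.053, 0.098]]
[[0.53, 0.043, 0.1], [0.533, 0.043, 0.1], [0.535, 0.042, 0.101], [0.537, 0.042, 0.1]]
[[0.528, 0.031, 0.099], [0.531, 0.031, 0.101], [0.533, 0.031, 0.101], [0.535, 0.03, 0.099]]
[[0.526, 0.019, 0.099], [0.529, 0.019, 0.1], [0.531, 0.019, 0.1], [0.533, 0.018, 0.1]]
[[0.083 0.096 0.099 0.1   0.1   0.099 0.095 0.202]
 [0.096 0.101 0.105 0.107 0.106 0.107 0.104 0.203]
 [0.1   0.106 0.108 0.107 0.108 0.108 0.107 0.104]
 [0.106 0.107 0.107 0.092 0.093 0.093 0.106 0.108]
 [0.106 0.107 0.095 0.095 0.093 0.099 0.106 0.107]
 [0.106 0.107 0.101 0.101 0.1   0.104 0.106 0.106]
 [0.073 0.107 0.107 0.106 0.105 0.107 0.106 0.002]]
[0.53332992 0.03443117 0.096     ]
[-0.6, 24.2, 1.3] [0.06, -0.23, -0.08]
[-0.7, 24.2, 1.3] [0.06, -0.23, -0.08]
[-0.7, 24.2, 1.2] [0.06, -0.23, -0.08]
[-0.7, 24.2, 1.2] [0.06, -0.23, -0.08]
```

```bash
python3 -m creep '[[[-1,16,2],[0,0,0],50],[[-1,16,2],[0,0,0],50],[[-0.5,16,2],[0,0,0],50],[[0,16,2],[0,0,0],50],[[0,16,0],[0,0,0],50],[[0,16,0],[0,0,0],50],[[0,0,0],[0,0,0],5],[[0,0,0],[0,0,0],5]]' 20
python3 -m creep '[[[0,0,0],[0,0,0],5],[[0,0,0],[0,0,0],5],[[0,0,0],[0,0,0],5],[[0,0,0],[0,0,0],5],[[0,0,0],[0,0,0],5],[[0,0,0],[0,0,0],5],[[0,0,0],[0,0,0],5],[[0,0,0],[0,0,0],5]]' 20
python3 -c "
from h import *
st()"
```

```text
clock: 3.15
eef_pos: [0.5327, 0.0391, 0.0932]
eef_rot: [-1.571, 0.13, -0.119]
contact_force: [9.9, -2.8, -5.1]
grip_width: 0.0142
clock: 4.15
eef_pos: [0.5332, 0.0391, 0.0935]
eef_rot: [-1.571, 0.128, -0.12]
contact_force: [2.9, -0.0, -7.9]
grip_width: 0.0115
{'clock': 4.15, 'eef_pos': [0.5332, 0.0391, 0.0935], 'eef_rot': [-1.571, 0.1284, -0.1196], 'contact_force': [2.8737, -0.033, -7.8957], 'moment': [0.0167, -0.6282, 0.1726], 'grip_width': 0.0115, 'q': [0.006, 0.4627, 1.7112, -0.004, 0.9736, 0.1661]}
[[0.988, -0.006, 0.157], [-0.157, -0.003, 0.988], [-0.005, -1.0, -0.004]]
```

```bash
python3 -m creep '[[[3.5,-3,0],[0,0,0],5],[[4,-2.6,0],[0,0,0],5],[[4,-2.2,0],[0,0,0],5],[[4.2,-1.9,0],[0,0,0],5],[[4.4,-1.5,0],[0,0,0],5],[[4.5,-1,0],[0,0,0],5],[[4.6,-0.7,0],[0,0,0],5],[[4.6,-0.2,0],[0,0,0],5]]' 20
python3 - <<'E'
from h import *
o=st(); h=np.array([.1443,.9895]);hx=np.array([h[1],-h[0]])
for s in((.5514,-.0696),(.5527,-.0723)): r=np.array(o["eef_pos"][:2])-s; print(r@hx,r@h)
E
```

```text
clock: 5.15
eef_pos: [0.5645, 0.0349, 0.1106]
eef_rot: [-1.57, 0.138, -0.109]
contact_force: [-6.6, 0.9, 3.1]
grip_width: 0.0112
{'clock': 5.15, 'eef_pos': [0.5645, 0.0349, 0.1106], 'eef_rot': [-1.5701, 0.1377, -0.1091], 'contact_force': [-6.5612, 0.927, 3.0798], 'moment': [0.2506, 1.0129, 0.1999], 'grip_width': 0.0112, 'q': [-0.0024, 0.5015, 1.6028, -0.0017, 1.0557, 0.1556]}
[[0.988, -0.018, 0.156], [-0.156, -0.001, 0.988], [-0.018, -1.0, -0.004]]
-0.0021246593494106823 0.10533191227992562
-0.0038006193494106526 0.10781597227992563
```

```bash
python3 -m creep '[[[2,0,0],[0,0,-0.5],5],[[1.2,0,0],[0,0,-0.5],5],[[0,0,0],[0,0,0],5],[[0,0,0],[0,0,0],35],[[0,0,0],[0,0,0],35],[[0,-20,0],[0,0,0],50],[[0,-40,0],[0,0,0],50],[[0,-40,0],[0,0,0],50]]' 20
python3 - <<'E'
from h import *
st(); im,d,P=grab("wrist"); cv2.imwrite("pics/w2.png",im); np.save("w2.npy",P)
E
```

```text
clock: 6.15
eef_pos: [0.5679, 0.0345, 0.2135]
eef_rot: [-1.572, 0.128, -0.121]
contact_force: [-0.7, -0.5, 1.0]
grip_width: 0.05
{'clock': 6.15, 'eef_pos': [0.5679, 0.0345, 0.2135], 'eef_rot': [-1.5718, 0.1278, -0.1205], 'contact_force': [-0.7422, -0.5051, 0.9724], 'moment': [0.0591, -0.0304, 0.037], 'grip_width': 0.05, 'q': [-0.0021, 0.3814, 1.5143, -0.0044, 1.2508, 0.1573]}
[[0.988, -0.005, 0.157], [-0.157, -0.004, 0.988], [-0.004, -1.0, -0.005]]
```

View pics/w2.png

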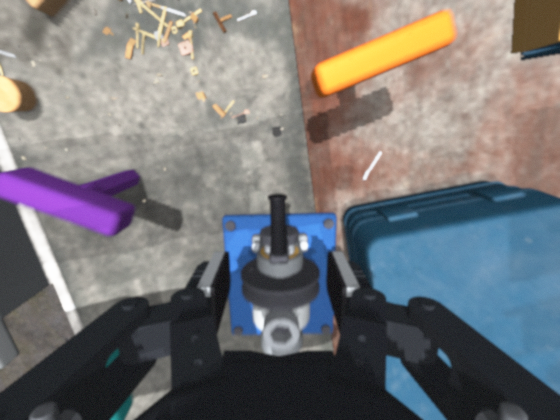

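The pin now stands over the shaft: pin (278,200–255), screw head (281,335). I'll measure the residual angle and the socket's orientation, and then go on to the key.

```bash
python3 - <<'E'
from h import *
im=cv2.imread("pics/w2.png"); P=np.load("w2.npy")
g=cv2.cvtColor(im,cv2.COLOR_BGR2GRAY).astype(int)
for v in(212,225,240): print(v,g[v,264:294].tolist())
for v in(322,330):print(v,g[v,258:304].tolist())
big=cv2.resize(im[310:356,250:312],None,fx=8,fy=8,interpolation=cv2.INTER_CUBIC)
im1=cv2.imread("pics/w1.png"); big1=cv2.resize(im1[310:356,288:350],None,fx=8,fy=8,interpolation=cv2.INTER_CUBIC)
cv2.imwrite("pics/c2.png",np.vstack([big1,big])[:, :])
X=P.reshape(-1,3);h=np.array([.1443,.9895]);hx=np.array([h[1],-h[0]])
s=wcast(281,335,.108);print(s)
r=X[:,:2]-s[:2]; a=r@hx;b=r@h
for n,m in(("pin",(b>.085)&(b<.12)&(X[:,2]>.1)&(abs(a)<.03)),("screw",(np.hypot(a,b)<.022)&(X[:,2]>.102)&(X[:,2]<.115))):
    print(n,m.sum(),a[m].min(),a[m].max(),a[m].mean(),np.median(X[m],0), b[m].min(),b[m].max())
E
```

```text
212 [122, 124, 129, 133, 130, 114, 84, 50, 39, 41, 42, 48, 51, 48, 53, 49, 48, 41, 41, 38, 44, 60, 73, 80, 87, 107, 124, 132, 133, 134]
225 [104, 102, 99, 97, 89, 80, 58, 45, 36, 41, 38, 47, 45, 47, 43, 43, 41, 38, 38, 30, 35, 37, 44, 54, 62, 72, 83, 89, 98, 104]
240 [86, 88, 90, 91, 92, 92, 77, 54, 40, 36, 38, 41, 42, 47, 42, 43, 39, 40, 35, 34, 33, 34, 43, 58, 79, 90, 94, 97, 94, 89]
322 [246, 248, 249, 250, 246, 222, 153, 101, 98, 111, 120, 135, 148, 157, 166, 175, 181, 179, 183, 182, 184, 180, 178, 178, 182, 182, 184, 180, 180, 181, 178, 173, 166, 152, 146, 132, 119, 108, 99, 112, 144, 181, 195, 197, 190, 183]
330 [151, 168, 186, 193, 181, 171, 174, 182, 186, 189, 186, 179, 171, 154, 140, 119, 102, 87, 84, 83, 84, 86, 83, 81, 80, 82, 82, 81, 81, 82, 97, 126, 154, 176, 187, 187, 188, 186, 181, 174, 156, 141, 128, 117, 102, 93]
[ 0.55281482 -0.07896809  0.108     ]
pin 1980 -0.02997296436173439 0.02390490488443979 -0.003043491228887429 [0.56416966 0.03113034 0.20652979] 0.08510851512946142 0.11999967299759531
screw 710 -0.019425952022056502 0.013022157656624123 -0.002228305668227595 [ 0.55236452 -0.07288412  0.10692892] -0.010266310916141625 0.02195296284494454
```

View pics/c2.png

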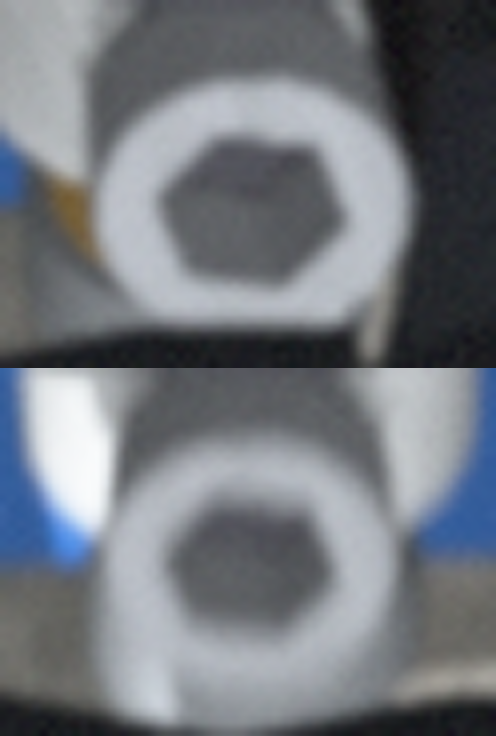

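```bash
python3 - <<'E'
from h import *
h=np.array([.1443,.9895]);hx=np.array([h[1],-h[0]])
for f,cu,cv,off in(("w1",288,310,0),("w2",250,310,368)):
    P=np.load(f+".npy")
    # ring surface fit: 
    uc,vc=((319.6,336.2) if f=="w1" else (281.1,335))
    v,u=np.mgrid[:420,:560]; r=np.hypot(u-uc,v-vc); m=(r<17)&(P[...,2]>.1)&(P[...,2]<.115)
    A=np.c_[u[m],v[m],np.ones(m.sum())]; C,_,_,_=np.linalg.lstsq(A,P[m],rcond=None)
    F=lambda u,v:np.array([u,v,1])@C
    s=F(uc,vc);print(f,"screw",s.round(4))
    cor=[(215,138),(318,145),(345,218),(280,285),(190,275),(160,205)] if f=="w1" else [(200,508),(308,513),(332,573),(288,630),(193,625),(170,565)]
    W=np.array([F(cu+x/8,cv+(y-off)/8) for x,y in cor])[:,:2]; c=W.mean(0);a=np.degrees(np.arctan2(*(W-c).T[::-1]))
    print("hex centre",c.round(4),"corner ang mod60",(a%60).round(1),"across corners",2*np.hypot(*(W-c).T).round(4))
    if f=="w2":
        for vv in(212,225,240):
            q=np.nanmean(P[vv,275:282],0);print("pin",q.round(4),(q[:2]-s[:2])@hx)
        n=C;
E
```

```text
w1 screw [ 0.5517 -0.0734  0.1063]
hex centre [ 0.5515 -0.0736] corner ang mod60 [45.  43.1 46.1 40.5 44.6 46.7] across corners [0.0202 0.0214 0.0194 0.02   0.0202 0.019 ]
w2 screw [ 0.551  -0.0758  0.1064]
hex centre [ 0.5509 -0.0759] corner ang mod60 [54.4 40.  48.1 49.2 41.9 47.9] across corners [0.0198 0.0202 0.0186 0.0186 0.0196 0.0176]
pin [0.5669 0.0407 0.1128] -0.001034012592628207
pin [0.5652 0.0302 0.1126] -0.001186237016990098
pin [0.5633 0.018  0.1129] -0.0013680734714840979
```

```bash
python3 -c "
from h import *
st();plan((.508,-.299,.255),85,10)"
```

```text
{'clock': 6.2, 'eef_pos': [0.5695, 0.0345, 0.2192], 'eef_rot': [-1.5712, 0.1219, -0.1264], 'contact_force': [0.7745, -0.3033, 5.7035], 'moment': [-0.0336, -0.0519, 0.032], 'grip_width': 0.0504, 'q': [-0.002, 0.3759, 1.5081, -0.0044, 1.2551, 0.1573]}
[[0.988, 0.003, 0.157], [-0.157, -0.004, 0.988], [0.003, -1.0, -0.004]]
[-0.8, -3.5, -33.9] [0.03, -9.41, -0.0]
[-6.3, -3.5, -33.3] [0.03, -9.41, -0.0]
[-11.7, -3.5, -31.8] [0.03, -9.41, -0.0]
[-16.8, -3.5, -29.5] [0.03, -9.41, -0.0]
[-21.3, -3.5, -26.4] [0.03, -9.41, -0.0]
[-25.4, -3.5, -22.5] [0.03, -9.41, -0.0]
[-28.7, -3.6, -18.1] [0.03, -9.41, -0.0]
[-31.3, -3.6, -13.1] [0.03, -9.41, -0.0]
[-33.0, -3.6, -7.8] [0.03, -9.41, -0.0]
[-33.8, -3.6, -2.3] [0.03, -9.41, -0.0]
```

```bash
python3 -m creep '[[[-1,-4,-34],[0,-9.4,0],60],[[-6,-4,-33],[0,-9.4,0],60],[[-12,-4,-32],[0,-9.4,0],60],[[-17,-4,-30],[0,-9.4,0],60],[[-21,-4,-26],[0,-9.4,0],60],[[-25,-4,-23],[0,-9.4,0],60],[[-29,-4,-18],[0,-9.4,0],60],[[-31,-4,-13],[0,-9.4,0],60]]'
python3 -c "
from h import *
plan((.508,-.299,.255),85,5)"
```

```text
clock: 7.2
eef_pos: [0.5254, -0.2402, 0.2576]
eef_rot: [-1.376, -0.938, 0.927]
contact_force: [1.0, 1.1, 0.1]
grip_width: 0.06
[-12.2, 0.6, -1.0] [0.16, -3.27, -0.04]
[-12.3, 0.5, -0.3] [0.16, -3.27, -0.04]
[-12.3, 0.5, 0.4] [0.16, -3.27, -0.04]
[-12.2, 0.5, 1.1] [0.16, -3.27, -0.04]
[-12.1, 0.5, 1.7] [0.16, -3.27, -0.04]
```

```bash
python3 -m creep '[[[-12,0,-1],[0,-3.3,0],60],[[-12,0,0],[0,-3.3,0],60],[[-12,0,0],[0,-3.3,0],60],[[-12,0,1],[0,-3.3,0],60],[[-12,0,2],[0,-3.3,0],60],[[0,0,0],[0,0,0],60],[[0,0,0],[0,0,0],60],[[0,0,0],[0,0,0],60]]'
python3 - <<'E'
from h import *
o=st(); im,d,P=grab("wrist"); cv2.imwrite("pics/w3.png",im); np.save("w3.npy",P)
hsv=cv2.cvtColor(im,cv2.COLOR_BGR2HSV)
red=(((hsv[...,0]<6)|(hsv[...,0]>174))&(hsv[...,1]>180))&(P[...,2]>.11)
n,l,s,_=cv2.connectedComponentsWithStats(red.astype(np.uint8)); k=1+s[1:,4].argmax(); m=l==k; X=P[m]
print(s[k],np.percentile(X[:,2],[1,5,50,95,99]).round(4))
for lo in(.11,.122,.126):
    Y=X[X[:,2]>lo];r=cv2.minAreaRect((Y[:,:2]*1000).astype(np.float32));print(lo,len(Y),np.round(r[0],1),np.round(r[1],1),round(r[2],1),Y.mean(0).round(4))
    c=np.cov((Y[:,:2]).T);w,V=np.linalg.eigh(c);print(np.degrees(np.arctan2(V[1,1],V[0,1])))
# tilt of top
Y=X[X[:,2]>.122];A=np.c_[Y[:,:2]-Y[:,:2].mean(0),np.ones(len(Y))];print(np.linalg.lstsq(A,Y[:,2],rcond=None)[0])
E
```

```text
clock: 8.2
eef_pos: [0.508, -0.3025, 0.2597]
eef_rot: [-1.266, -1.159, 1.149]
contact_force: [0.4, -0.7, -0.4]
grip_width: 0.0602
{'clock': 8.2, 'eef_pos': [0.508, -0.3025, 0.2597], 'eef_rot': [-1.2656, -1.1594, 1.1488], 'contact_force': [0.3764, -0.7419, -0.3596], 'moment': [-0.0065, 0.0294, -0.0147], 'grip_width': 0.0602, 'q': [-0.5997, 0.3799, 1.4066, 0.0018, 1.3349, -2.0918]}
[[0.079, 0.018, -0.997], [0.997, -0.01, 0.079], [-0.009, -1.0, -0.018]]
[ 270  155   24   99 2098] [0.1203 0.1269 0.1297 0.1309 0.1314]
0.11 2098 [ 507.7 -300.7] [19.6 86.8] 84.9 [ 0.505  -0.301   0.1293]
174.94788596614063
0.122 2066 [ 507.7 -300.7] [19.6 86.8] 84.9 [ 0.5056 -0.301   0.1295]
175.0217892984603
0.126 2038 [ 507.9 -300.8] [19.5 86.5] 84.9 [ 0.506  -0.3011  0.1295]
175.05529623739824
[ 0.00801247 -0.02591357  0.12947196]
```

View pics/w3.png

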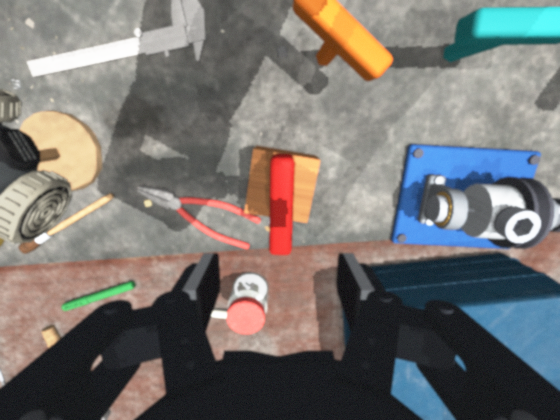

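Wrist view: the red key's bar at (281,205) lies over the wooden block, lined up between the fingers, with the pliers and jar clear of them. Bar yaw is −5°, centre (0.508,−0.301).

```bash
python3 -c "
from h import *
plan((.5077,-.3008,.121),85,6)"
```

```text
[0.5, 23.1, 0.5] [0.18, 0.08, -0.08]
[0.4, 23.1, 0.4] [0.18, 0.08, -0.08]
[0.4, 23.1, 0.4] [0.18, 0.08, -0.08]
[0.4, 23.1, 0.3] [0.18, 0.08, -0.08]
[0.3, 23.1, 0.2] [0.18, 0.08, -0.08]
[0.3, 23.1, 0.1] [0.18, 0.08, -0.08]
```

```bash
python3 -m creep '[[[0.5,23,0.5],[0.2,0,0],60],[[0.4,23,0.4],[0.2,0,0],60],[[0.4,23,0.4],[0.2,0,0],60],[[0.4,23,0.3],[0.2,0,0],60],[[0.3,23,0.2],[0.2,0,0],60],[[0.3,21,0],[0.2,0,0],60],[[0,0,0],[0,0,0],60],[[0,0,0],[0,0,0],60]]'
python3 -c "
from h import *
st();plan((.5077,-.3008,.121),85,2)"
```

```text
clock: 9.25
eef_pos: [0.5093, -0.2995, 0.1215]
eef_rot: [-1.253, -1.145, 1.158]
contact_force: [-0.0, -0.2, 0.0]
grip_width: 0.06
{'clock': 9.25, 'eef_pos': [0.5093, -0.2995, 0.1215], 'eef_rot': [-1.2526, -1.1452, 1.1579], 'contact_force': [-0.0265, -0.1516, 0.0103], 'moment': [0.0021, 0.0089, -0.0266], 'grip_width': 0.06, 'q': [-0.5903, 0.5265, 1.5341, -0.01, 1.0764, -2.0769]}
[[0.079, -0.001, -0.997], [0.997, -0.01, 0.079], [-0.01, -1.0, 0.0]]
[-0.7, 0.3, 0.8] [-0.01, 0.22, -0.29]
[-0.7, 0.3, 0.8] [-0.01, 0.22, -0.29]
```

```bash
python3 -m creep '[[[-1.3,0,1.5],[0,0.4,-0.6],60],[[0,0,0],[0,0,0],60],[[0,0,0],[0,0,0],10],[[0,0,0],[0,0,0],10],[[0,0,0],[0,0,0],10],[[0,0,0],[0,0,0],10],[[0,0,0],[0,0,0],10],[[0,0,0],[0,0,0],10]]' 70
python3 -c "
from h import *
st();"
```

```text
clock: 10.25
eef_pos: [0.5083, -0.3013, 0.1241]
eef_rot: [-1.252, -1.147, 1.144]
contact_force: [0.2, 0.3, 0.9]
grip_width: 0.0203
{'clock': 10.25, 'eef_pos': [0.5083, -0.3013, 0.1241], 'eef_rot': [-1.2521, -1.1466, 1.1437], 'contact_force': [0.1537, 0.2517, 0.9406], 'moment': [-0.0025, 0.0372, 0.0434], 'grip_width': 0.0203, 'q': [-0.5974, 0.5237, 1.5316, 0.0012, 1.0832, -2.0815]}
[[0.087, 0.003, -0.996], [0.996, -0.001, 0.087], [-0.001, -1.0, -0.003]]
```

```bash
python3 -m creep '[[[0,-8,0],[0,0,0],10],[[0,-16,0],[0,0,0],10],[[0,-22,0],[0,0,0],10],[[0,-22,0],[0,0,0],10],[[0,-22,0],[0,0,0],10],[[0,-22,0],[0,0,0],10],[[0,-20,0],[0,0,0],10],[[0,0,0],[0,0,0],10]]'
python3 -c "
from h import *
st();plan((.552,-.073,.257),104.5,7)"
```

```text
clock: 11.25
eef_pos: [0.5076, -0.3008, 0.2669]
eef_rot: [-1.255, -1.148, 1.144]
contact_force: [0.7, -0.5, -1.8]
grip_width: 0.0196
{'clock': 11.25, 'eef_pos': [0.5076, -0.3008, 0.2669], 'eef_rot': [-1.255, -1.1478, 1.1437], 'contact_force': [0.6966, -0.494, -1.8247], 'moment': [0.1149, -0.0225, 0.005], 'grip_width': 0.0196, 'q': [-0.5975, 0.379, 1.3909, 0.0011, 1.3657, -2.0814]}
[[0.087, 0.006, -0.996], [0.996, -0.003, 0.087], [-0.002, -1.0, -0.006]]
[33.0, 1.4, -3.5] [0.04, -2.78, -0.02]
[32.8, 1.4, -5.1] [0.04, -2.78, -0.02]
[32.5, 1.4, -6.7] [0.04, -2.78, -0.02]
[32.1, 1.4, -8.2] [0.04, -2.78, -0.02]
[31.7, 1.4, -9.8] [0.04, -2.78, -0.02]
[31.2, 1.4, -11.3] [0.04, -2.78, -0.02]
[30.6, 1.4, -12.8] [0.04, -2.78, -0.02]
```

```bash
python3 -m creep '[[[33,0,-3],[0,-2.8,0],10],[[33,0,-5],[0,-2.8,0],10],[[33,0,-7],[0,-2.8,0],10],[[32,0,-8],[0,-2.8,0],10],[[31,1,-10],[0,-2.8,0],10],[[26,1,-10],[0,-2.8,0],10],[[20,1,-8],[0,-2.8,0],10],[[0,0,0],[0,0,0],10]]'
python3 - <<'E'
from h import *
o=st(); plan((.552,-.073,.257),104.5,3)
for n in("side","top"): 
    im,d,P=grab(n); np.save(n+"4.npy",P); cv2.imwrite(f"pics/{n}4.png",im)
m=bot.camera_model("side"); c=np.array(m["R"])@np.array([.552,-.073,.12])+np.array(m["t"]); u=int(m["fx"]*c[0]/c[2]+m["cx"]);v=int(m["fy"]*c[1]/c[2]+m["cy"]);print(u,v)
im=cv2.imread("pics/side4.png");cv2.imwrite("pics/c4.png",cv2.resize(im[max(v-65,0):v+45,u-60:u+60],None,fx=5,fy=5,interpolation=cv2.INTER_CUBIC))
E
```

```text
clock: 12.25
eef_pos: [0.5465, -0.0824, 0.2589]
eef_rot: [-1.071, -1.401, 1.402]
contact_force: [-0.1, -0.8, -1.5]
grip_width: 0.0203
{'clock': 12.25, 'eef_pos': [0.5465, -0.0824, 0.2589], 'eef_rot': [-1.0712, -1.4006, 1.4021], 'contact_force': [-0.0524, -0.7864, -1.4911], 'moment': [-0.0214, 0.0395, -0.0128], 'grip_width': 0.0203, 'q': [-0.2158, 0.3044, 1.509, -0.0004, 1.3293, -2.0513]}
[[-0.262, -0.001, -0.965], [0.965, -0.0, -0.262], [0.0, -1.0, 0.001]]
[2.5, 0.6, -2.6] [-0.02, 0.22, 0.0]
[2.6, 0.6, -2.6] [-0.02, 0.22, 0.0]
[2.6, 0.6, -2.6] [-0.02, 0.22, 0.0]
303 211
```

View pics/c4.png

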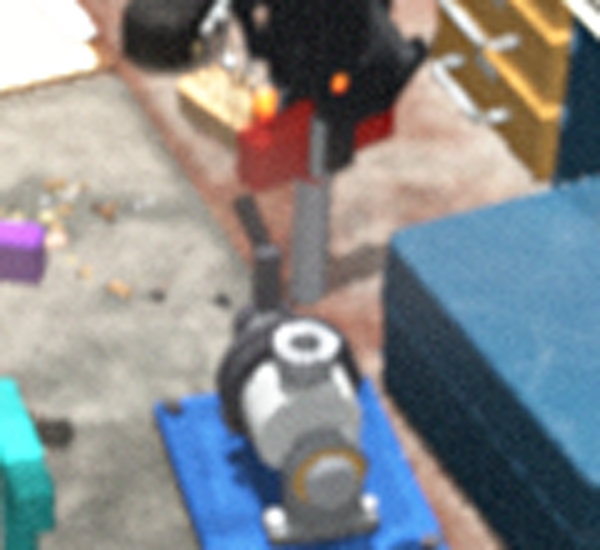

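The side crop shows the key hanging plumb in the gripper, tip at crop (308,303), just above and beside the screw mouth at crop (303,343).

```bash
python3 - <<'E'
from h import *
m=bot.camera_model("side");R=np.array(m["R"]);t=np.array(m["t"])
def pr(X): c=R@np.array(X)+t; return np.array([m["fx"]*c[0]/c[2]+m["cx"],m["fy"]*c[1]/c[2]+m["cy"]])
print("tip pred",pr((.5465,-.0824,.145)),"screw pred",pr((.552,-.073,.108)), "seen tip",243+308/5-.4,146+300/5-.4,"seen screw",243+304/5-.4,146+343/5-.4)
print("px per mm x,y,z",[(pr(np.array((.55,-.07,.12))+d)-pr((.55,-.07,.12))).round(2).tolist() for d in np.eye(3)*.001])
P=np.load("side4.npy"); im=cv2.imread("pics/side4.png")
s=P[183:205,303:309].reshape(-1,3); s=s[(s[:,0]>.51)&(s[:,0]<.58)]; print(len(s),np.median(s,0),s.std(0))
for v in(185,190,195,200):print(v,cv2.cvtColor(im,cv2.COLOR_BGR2GRAY)[v,296:314].tolist())
E
```

```text
tip pred [303.53150448 206.84163518] screw pred [303.41466139 215.13938904] seen tip 304.20000000000005 205.6 seen screw 303.40000000000003 214.2
px per mm x,y,z [[0.35, -0.08], [-0.15, -0.22], [0.02, -0.29]]
124 [ 0.54593538 -0.08791466  0.19435878] [0.00479075 0.0024371  0.01993769]
185 [148, 144, 141, 135, 132, 128, 121, 122, 128, 140, 133, 127, 126, 156, 186, 192, 195, 192]
190 [128, 133, 140, 141, 142, 130, 128, 130, 132, 134, 135, 128, 128, 156, 164, 165, 160, 171]
195 [115, 126, 116, 115, 116, 118, 121, 127, 131, 135, 127, 121, 132, 156, 178, 188, 186, 176]
200 [71, 73, 79, 104, 124, 122, 115, 129, 131, 130, 128, 113, 106, 105, 106, 105, 106, 103]
```

```bash
python3 -m creep '[[[2.5,0,-2.5],[0,0,0],10],[[2.5,5,-2.5],[0,0,0],10],[[2.5,5,-2.5],[0,0,0],10],[[0,6,0],[0,0,0],10],[[0,6,0],[0,0,0],10],[[0,4,0],[0,0,0],10],[[0,2,0],[0,0,0],10],[[0,0,0],[0,0,0],10]]'
python3 -c "
from h import *
st();plan((.5518,-.0735,.227),104.5,1)"
```

```text
clock: 13.35
eef_pos: [0.5516, -0.076, 0.2284]
eef_rot: [-1.074, -1.395, 1.398]
contact_force: [-0.2, 0.3, -1.2]
grip_width: 0.0198
{'clock': 13.35, 'eef_pos': [0.5516, -0.076, 0.2284], 'eef_rot': [-1.0742, -1.3953, 1.3982], 'contact_force': [-0.1667, 0.315, -1.1933], 'moment': [-0.0082, 0.0068, 0.0386], 'grip_width': 0.0198, 'q': [-0.2024, 0.3396, 1.5353, -0.0009, 1.2687, -2.0314]}
[[-0.256, -0.002, -0.967], [0.967, -0.0, -0.256], [0.0, -1.0, 0.002]]
[2.4, 1.4, -0.9] [-0.12, 0.31, 0.01]
```

```bash
python3 -m creep '[[[2,2,-0.5],[0,0.3,0],10],[[0,2,0],[0,0,0],10],[[0,1.5,0],[0,0,0],10],[[0,1.5,0],[0,0,0],10],[[0,1.5,0],[0,0,0],10],[[0,1.5,0],[0,0,0],10],[[0,1.5,0],[0,0,0],10],[[0,0,0],[0,0,0],10]]'
python3 -c "
from h import *
st()"
```

```text
clock: 14.35
eef_pos: [0.5516, -0.0738, 0.2164]
eef_rot: [-1.078, -1.392, 1.394]
contact_force: [-0.7, 0.4, -1.5]
grip_width: 0.0199
{'clock': 14.35, 'eef_pos': [0.5516, -0.0738, 0.2164], 'eef_rot': [-1.0777, -1.3916, 1.394], 'contact_force': [-0.6942, 0.4095, -1.4884], 'moment': [0.0688, 0.1468, 0.0229], 'grip_width': 0.0199, 'q': [-0.1985, 0.3499, 1.5503, -0.0008, 1.243, -2.0219]}
[[-0.25, -0.002, -0.968], [0.968, -0.0, -0.25], [-0.0, -1.0, 0.002]]
```

```bash
python3 -m creep '[[[0,1.5,0],[0,0,0],10],[[0,1.5,0],[0,0,0],10],[[0,1.5,0],[0,0,0],10],[[0,1.5,0],[0,0,0],10],[[0,1,0],[0,0,0],10],[[0,1,0],[0,0,0],10],[[0,0,0],[0,0,0],10],[[0,0,0],[0,0,0],10]]'
python3 -c "
from h import *
st()"
```

```text
clock: 15.35
eef_pos: [0.5515, -0.0737, 0.2081]
eef_rot: [-1.078, -1.392, 1.394]
contact_force: [-1.2, -0.2, -0.3]
grip_width: 0.0202
{'clock': 15.35, 'eef_pos': [0.5515, -0.0737, 0.2081], 'eef_rot': [-1.0777, -1.3916, 1.3939], 'contact_force': [-1.1948, -0.2095, -0.2935], 'moment': [0.1134, 0.2254, -0.0371], 'grip_width': 0.0202, 'q': [-0.1985, 0.358, 1.5597, -0.0007, 1.2254, -2.0219]}
[[-0.25, -0.002, -0.968], [0.968, -0.0, -0.25], [0.0, -1.0, 0.002]]
```

```bash
python3 -m creep '[[[0,0.5,0.5],[0,3,0],10],[[0,0.2,0],[0,4,0],10],[[0,0.2,0],[0,4,0],10],[[0,0.2,0],[0,4,0],10],[[0,0.2,0],[0,4,0],10],[[0,0.2,0],[0,4,0],10],[[0,0.2,0],[0,4,0],10],[[0,0.2,0],[0,4,0],10]]' 80
cat > s.py <<'E'
from h import *
o=bot.get_obs();R=Ro.from_rotvec(o["eef_rot"]).as_matrix()
print(o["clock"],"yaw",np.degrees(np.arctan2(R[1,0],R[0,0])).round(2),"tilt",R[2,[0,2]].round(3),"M",np.round(o["moment"],3),"F",np.round(o["contact_force"],2),"p",np.round(o["eef_pos"],4),"tau6",round(o["joint_torque"][5],3),"q6",round(o["q"][5],3),"dq6",round(o["qvel"][5],3))
E
python3 s.py
```

```text
clock: 16.35
eef_pos: [0.5512, -0.0729, 0.207]
eef_rot: [-1.336, -0.982, 0.982]
contact_force: [-1.0, 0.7, -0.1]
grip_width: 0.02
16.35 yaw 72.57 tilt [0.001 0.001] M [0.279 0.255 0.113] F [-0.97  0.68 -0.11] p [ 0.5512 -0.0729  0.207 ] tau6 -1.104 q6 -1.465 dq6 0.573
```

```bash
python3 -m creep '[[[0.4,0.2,0.5],[0,1,0],10],[[0,0.1,0],[0,1,0],10],[[0,0.1,0],[0,1,0],10],[[0,0,0],[0,1,0],10],[[0,0.1,0],[0,1,0],10],[[0,0,0],[0,1,0],10],[[0,0.1,0],[0,1,0],10],[[0,0,0],[0,1,0],10]]' 80 >/dev/null
python3 s.py
```

```text
17.35 yaw 64.24 tilt [0.001 0.   ] M [ 0.127 -0.006  0.064] F [ 0.14  0.25 -1.83] p [ 0.551  -0.0723  0.2066] tau6 -0.218 q6 -1.318 dq6 0.148
```

```bash
python3 -m creep '[[[0,0.1,0],[0,1,0],10],[[0,0,0],[0,1,0],10],[[0,0.1,0],[0,1,0],10],[[0,0,0],[0,1,0],10],[[0,0,0],[0,0,0],10],[[0,0,0],[0,0,0],10],[[0,0,0],[0,0,0],10],[[0,0,0],[0,0,0],10]]' >/dev/null
python3 s.py
```

```text
18.35 yaw 59.95 tilt [0.001 0.   ] M [ 0.139 -0.016  0.054] F [-0.61  1.42 -1.1 ] p [ 0.5511 -0.0723  0.2063] tau6 0.069 q6 -1.243 dq6 -0.001
```

```bash
python3 -m creep '[[[0,0.1,0],[0,0.5,0],10],[[0,0,0],[0,0.5,0],10],[[0,0.1,0],[0,0.5,0],10],[[0,0,0],[0,0.5,0],10],[[0,0,0],[0,0.5,0],10],[[0,0,0],[0,0.5,0],10],[[0,0,0],[0,0.5,0],10],[[0,0,0],[0,0.5,0],10]]' >/dev/null
python3 s.py
```

```text
19.35 yaw 55.67 tilt [0.001 0.   ] M [ 0.221 -0.115  0.09 ] F [ 1.14  0.81 -1.12] p [ 0.5511 -0.0722  0.2061] tau6 -0.061 q6 -1.169 dq6 0.073
```

```bash
python3 -m creep '[[[0,0.1,0],[0,0.5,0],10],[[0,0,0],[0,0.5,0],10],[[0,0.1,0],[0,0.5,0],10],[[0,0,0],[0,0.5,0],10],[[0,0,0],[0,0.5,0],10],[[0,0,0],[0,0.5,0],10],[[0,0,0],[0,0.5,0],10],[[0,0,0],[0,0.5,0],10]]' >/dev/null
python3 s.py
```

```text
20.35 yaw 51.39 tilt [0.001 0.001] M [ 0.219 -0.125  0.056] F [ 1.51  0.61 -0.91] p [ 0.5511 -0.0721  0.2059] tau6 -0.06 q6 -1.094 dq6 0.073
```

```bash
python3 -m creep '[[[0,0.1,0],[0,0.5,0],10],[[0,0,0],[0,0.5,0],10],[[0,0.1,0],[0,0.5,0],10],[[0,0,0],[0,0.5,0],10],[[0,0,0],[0,0.5,0],10],[[0,0,0],[0,0.5,0],10],[[0,0,0],[0,0.5,0],10],[[0,0,0],[0,0.5,0],10]]' >/dev/null
python3 s.py
```

```text
21.35 yaw 47.11 tilt [0.002 0.001] M [ 0.315 -0.169  0.088] F [ 0.39  1.19 -0.45] p [ 0.5512 -0.0721  0.2057] tau6 -0.04 q6 -1.019 dq6 0.074
```

```bash
python3 -m creep '[[[0,0.1,0],[0,0.4,0],10],[[0,0,0],[0,0.4,0],10],[[0,0.1,0],[0,0.4,0],10],[[0,0,0],[0,0.4,0],10],[[0,0,0],[0,0.4,0],10],[[0,0,0],[0,0.4,0],10],[[0,0,0],[0,0.4,0],10],[[0,0,0],[0,0.4,0],10]]' >/dev/null
python3 s.py
```

```text
22.35 yaw 43.68 tilt [0.002 0.001] M [ 0.404 -0.184  0.144] F [ 0.55  1.98 -0.92] p [ 0.5512 -0.072   0.2055] tau6 0.019 q6 -0.959 dq6 0.061
```

```bash
python3 -m creep '[[[0.3,0.1,0.3],[0,0.4,0],10],[[0,0,0],[0,0.4,0],10],[[0,0.1,0],[0,0.4,0],10],[[0,0,0],[0,0.4,0],10],[[0,0,0],[0,0.4,0],10],[[0,0,0],[0,0.4,0],10],[[0,0,0],[0,0.4,0],10],[[0,0,0],[0,0.4,0],10]]' >/dev/null
python3 s.py
```

```text
23.35 yaw 40.26 tilt [0.001 0.   ] M [ 0.155 -0.223  0.115] F [ 0.82  1.42 -1.45] p [ 0.5513 -0.0717  0.2054] tau6 0.051 q6 -0.899 dq6 0.059
```

```bash
python3 -m creep '[[[0,0,0],[0,0.4,0],10],[[0,0,0],[0,0.4,0],10],[[0,0.1,0],[0,0.4,0],10],[[0,0,0],[0,0.4,0],10],[[0,0,0],[0,0.4,0],10],[[0,0,0],[0,0.4,0],10],[[0,0,0],[0,0,0],10],[[0,0,0],[0,0,0],10]]' >/dev/null
python3 s.py
```

```text
24.35 yaw 37.68 tilt [0.002 0.   ] M [ 0.2   -0.244  0.203] F [ 1.27  0.44 -0.35] p [ 0.5513 -0.0717  0.2053] tau6 0.201 q6 -0.854 dq6 -0.001
```

Both the static moment (+0.15) and the joint‑6 torque (+0.13) have risen into the tight band, so I'm releasing and backing off.

```bash
python3 -m creep '[[[0,0,0],[0,0,0],30],[[0,0,0],[0,0,0],50],[[0,0,0],[0,0,0],60],[[0,0,0],[0,0,0],60],[[0,-5,0],[0,0,0],60],[[0,-20,0],[0,0,0],60],[[0,-40,0],[0,0,0],60],[[0,-40,0],[0,0,0],60]]'
python3 -m creep '[[[0,0,50],[0,0,0],60],[[0,0,50],[0,0,0],60],[[0,0,50],[0,0,0],60],[[0,0,20],[0,0,0],60],[[0,0,0],[0,0,0],60],[[0,0,0],[0,0,0],60],[[0,0,0],[0,0,0],60],[[0,0,0],[0,0,0],60]]'
python3 - <<'E'
from h import *
a,_,P=grab("top");b,_,Q=grab("side")
A=cv2.resize(a[155:235,240:340],None,fx=4,fy=4,interpolation=cv2.INTER_CUBIC);B=cv2.resize(b[150:250,243:343],None,fx=3.2,fy=3.2,interpolation=cv2.INTER_CUBIC)
cv2.imwrite("pics/end.png",np.hstack([A,B]))
hsv=cv2.cvtColor(a,cv2.COLOR_BGR2HSV);red=(((hsv[...,0]<6)|(hsv[...,0]>174))&(hsv[...,1]>180))&(P[...,2]>.15)
X=P[red];r=cv2.minAreaRect((X[:,:2]*1000).astype(np.float32));print(len(X),r,np.percentile(X[:,2],[5,50,95]))
E
```

```text
clock: 25.35
eef_pos: [0.5503, -0.072, 0.3115]
eef_rot: [-1.506, -0.511, 0.517]
contact_force: [-0.1, 0.4, -0.3]
grip_width: 0.0598
clock: 26.35
eef_pos: [0.4452, 0.0644, 0.3172]
eef_rot: [-1.51, -0.516, 0.509]
contact_force: [-0.7, 0.2, -0.0]
grip_width: 0.0601
768 ((748.1536865234375, -48.24298095703125), (453.6779479980469, 990.5629272460938), 9.605833053588867) [0.17803764 0.21375092 0.39941332]
```

View pics/end.png

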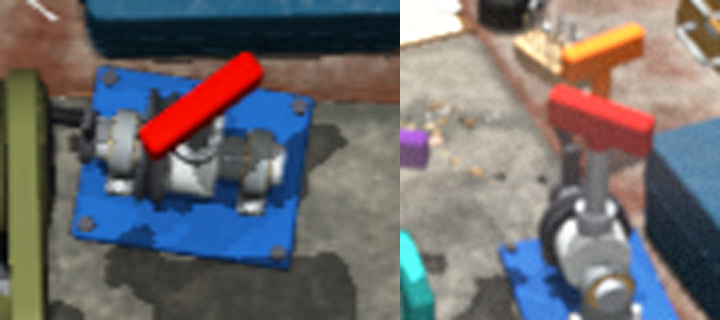

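The final picture shows the red key standing upright in the screw (bar at about (200,105)), the crank up and the gripper clear. I'm handing the job in.

```bash
python3 -c "
from workcell import bot
bot.sign_off()"
```

```text
the job is handed in; nothing more can be done
```

The job is handed in at about 26 s of the 72 s allowed, with the screw tightened on the flat and the red key left standing in it. No verdict was reported.

- **Shaft:** I gripped the crank pin and swung it from about 0.72 rad to flat-up. The wrist camera then put it at about 0.02 rad. It was not measured again after tightening, but the last picture still shows the crank up.
- **Key:** I lifted the red key out of its block and seated it with the tip about 14 mm below the mouth, at the socket floor. The last picture shows it standing upright in the screw with the gripper clear.
- **Tightening:** I turned it clockwise about 67° in all, including the play in the socket. The static moment rose by about 0.15 N m and the joint 6 torque by about 0.13 N m, both inside the 0.08–0.18 band. The pad force itself cannot be read.
- **Checks that failed or disagreed:**
  - While turning, moment readings scattered by a few hundredths of a N m; one fell from 0.144 to 0.115 when it should have risen. I therefore judged tightness from the static readings and the angle turned.
  - My last numeric check of the key's position picked up other red objects and was unusable, so the final position rests on the picture.
  - I did not re-measure the nut jar, pliers or sanding block; I never worked near them.

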